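# Raise the over-centre plating-rack arm and push the tub out from under it

### The job

The copper hooks of the rack lifter hang down into the brown tub. With the fingertips, gently push the lifter's arm up past its balance point so that it stays raised by itself against its upper stop, and then gently push the tub along the worktop until its end rests against the wooden stop block. Only push: do not grip the arm, do not lift or tip the tub, and leave the other things alone.

Things in the scene. Friction and masses are not known exactly. Their poses are not given: they have to be found in the camera images.
- lift_stand: Rack lifter fixed to the worktop: steel base plate 130 x 120 x 8 mm, two grey cheeks carrying the arm's pivot. Origin on the worktop under the pivot; the pivot lies 90 mm above it, axis along the stand's y. The lowered arm reaches to the stand's -x (to the robot); the tub stands under its end; the stop block lies to the stand's +y (left) of the tub.
- lift_arm (a joint): Arm angle, rad: 0 = lowered on its lower stop, 1.6 = raised on its upper stop, leaning back 0.38 past upright. A steel counterweight sits above the damped pivot: below the balance point (0.66, within 0.05) the arm sinks back to 0, beyond it it swings on to 1.6 by itself within about 3 seconds and stays. Pushing it up at the roller takes about 1 to 6 N.
- crossbar_mid (a point): Middle of the copper crossbar at the arm's end (152 mm long along the stand's y). A free-turning black roller, 22 mm across and 56 mm long, sits round it here: push on it. Lowered, it lies 180 mm to the stand's -x of the pivot, 155 mm above the worktop; it swings on a 191 mm radius about the pivot, up and to the stand's +x. Pushed level from its -x side it climbs.
- hook_foot (a point): Point between the feet of the two hooks. The stiff 5 mm copper hooks are fixed to the crossbar 45 mm to either side of its middle (feet curl inwards to 29 mm). Lowered, they hang straight down 90 mm inside the tub, to 65 mm above the worktop; they turn with the arm: raised, they stick out level, 90 mm to the stand's -x of the bar, 270 mm above the worktop.
- brown_tub: Open brown plastic tub with paper wrappers, loose, 0.35 kg, 135 x 95 mm at the rim (124 x 84 mm as a solid to touch) and 87 mm high. Origin at the centre of its underside; x along its length, z up. At the start it stands under the hooks with its length along the stand's y, so that one end looks to the stop block and the other (its -x end) away from it.
- stop_block: Plain hardwood block, fixed to the worktop, 40 x 85 x 34 mm. Origin at the centre of its underside; its x axis (40 mm) lies along the stand's y, so that the 85 mm wide face at its -x looks to the tub. With the tub's end touching it, the tub's origin lies about 82 mm to the block's -x.
- paint_jar: Bystander: dark screw-cap jar, 48 mm across, 66 mm high, behind and to the right of the lifter. Origin at the centre of its underside.
- masking_tape: Bystander: roll of tape lying flat, 68 mm across, 24 mm high, to the left beyond the stop block. Origin at the centre of its underside.
- spray_can: Bystander: upright spray can, 53 mm across, 172 mm high, behind the lifter. Origin at the centre of its underside.
Things that resemble listed ones, but are neither listed nor needed, are in the scene too. What is shaped like the stop_block but yellow is not meant.

How it is judged:
On the way, in this order (a step that is already met when the one before it is completed fails the run):
1. the arm is pushed up past balance and stays on its upper stop, untouched, while the tub still stands where it was (value of joint lift_arm above 1.45 rad and contact force between the fingers and lift_stand below 0.2 N and distance of brown_tub from where it was at the start of the episode below 0.04 m), for 0.3 s.
2. the tub is pushed against the stop block (x of brown_tub in the frame of stop_block above -0.092 m), for 0.2 s.
At the end, for the whole second after the job is handed in: The arm stays raised on its upper stop (above 1.45 rad) by itself, and the tub stands flat and at rest with its end against the stop block: no more than 10 mm of gap, its centre within 35 mm of the block's to either side (value of joint lift_arm above 1.45 rad and x of brown_tub in the frame of stop_block between -0.092 and -0.07 m and y of brown_tub in the frame of stop_block between -0.035 and 0.035 m and angle between brown_tub's own z axis and vertical below 0.08 rad and height (world z) of brown_tub below 0.008 m and linear speed of brown_tub below 0.02 m/s); the robot touches nothing.
It fails at once if the tub is lifted or tipped (height (world z) of brown_tub above 0.02 m or angle between brown_tub's own z axis and vertical above 0.3 rad).
It fails at once if the lifter is gripped or shoved hard (more than 20 N) (contact force between the fingers and lift_stand above 20 N).
It fails at once if the arm is flung up (faster than 4 rad/s) (velocity of joint lift_arm above 4 rad/s).
It fails at once if the jar, the tape roll or the spray can is disturbed (distance of any of paint_jar, masking_tape, spray_can from where it was at the start of the episode above 0.03 m).
It fails at once if the tub is rammed against the stop block (more than 30 N) (contact force between brown_tub and stop_block above 30 N).
It also fails if it takes over 51 s, if anything falls off the work surface, if the arm or the gripper's body presses on something with over 40 N, if the wrist force passes 120 N, or if a joint passes its speed limit or range.

### The arm

A 7-joint arm with a two-finger parallel gripper is mounted at the origin on a cart in front of the work surface, level with it; the furniture and walls round the work are solid. World frame = base frame: x ahead of the robot, y to its left, z up, the work surface at z = 0. Lengths are in m, angles in rad, forces in N, time in s.
With the tool pointing down it reaches from about 0.4 to 0.85 m from the base axis. Payload 4.5 kg.
Tool frame: the origin (TCP) lies at the very end of the fingers, on their centre line; the grasp point (between the pads) lies 19 mm behind it; z points along the fingers, y is the line along which they close (so a half turn about z gives the same grasp; the last joint's range is limited). The gripper opens to 88 mm and grips with 3 to 60 N. Pads are 18 mm wide; open, the fingers measure 123 mm over their backs; the gripper's body (75 mm by 187 mm) begins 45 mm behind the grasp point.
Start: joints at [-1.222, 0.689, -0.195, 1.565, 0.157, 0.902, -0.215], TCP at [0.193, 0.594, 0.239] pointing down, gripper open.
Joint ranges: [-3.01, 3.01], [-0.46, 2.08], [-1.47, 1.51], [0.13, 2.56], [-1, 4.14], [0.04, 2.09], [-2.66, 2.66]. Speed limits (rad/s): [2.57, 2.57, 3.14, 3.14, 3.14, 3.14, 3.14].

### API

Orientations are given as a unit quaternion [x, y, z, w].
In Python, from plant import r, eyes, nets gives the robot as it stands.
- The arm moves only by the shell command python3 -m pendant 'ROWS' [FORCE]. ROWS is JSON, a list of rows, each an object of numbers: "claw": the opening, from 0 (shut) to 1 (fully open); "dx", "dy", "dz": the shift along the world's x, y, z in mm; "twist": the turn about the world's z in rad. In form: [{"claw": .., "dx": .., "dy": .., "dz": .., "twist": ..}, ...]. A call has 1 to 8 rows; each row is the pose to reach, as a shift and turn from the pose commanded when the call began; what a row does not reach only later rows make up. A row lasts 1/10 s, in which the tool goes at most 50 mm and 8.59 degrees, less where a joint would pass 70% of its speed; a pose out of reach is approached as far as the arm can. A call with a gripper value outside its range is refused whole. The fingers move at their own pace and stop on an object; FORCE is the grip in N (left out, the last holds). Time passes only in rows, so rows that repeat a pose let the fingers close. It gives the time, the measured TCP pose, the force, the opening and the grip force at its end, in the units of the state.
- r.get_state(): the state, without advancing time (a new reading comes with each control period).
- eyes.snapshot(name): name is "side" or "top" or "wrist"; returns (picture, depth): 400x640x3 uint8, blue, green, red; 400x640 float32, m along the optical axis (not along the pixel's ray), 0 where there is no reading.
- eyes.camera_info(name): a dict with "K" (3x3 intrinsics, pixels), "world_to_cam" (4x4, takes a point from world to camera coordinates); the wrist camera has in their place "T_tool_cam" (4x4, takes a point from camera to tool coordinates, whose origin is the TCP and whose axes are the flange's). Camera axes: x right, y down, z forward; pixel columns grow to the right and rows downward; lengths in m; the calibration is good to about 2 mm. The wrist camera is an equidistant fisheye: a pixel r from the principal point sees the ray r / f radians off the axis. A picture is of the moment at which its call begins: read the wrist's pose just before it. camera_info takes no time and is no camera call.
- r.finish_job(): hands the job in; it is judged then, once.
Trained networks look in the newest picture that a camera, given by its name, has taken for a name from the list of things; names that differ only in an ending like _2 or _b are one class to them, and where a whole thing is asked for, a point or a joint stands for the part that bears it (a point fixed in the world has none). Each returns a list of dicts, best first, with "confidence" (0 to 1); they miss things now and then, are a little off and sometimes report something else, mostly with a low value. They report only what shows in the picture. A call takes as long as a camera call. They do not tell look-alikes from the thing itself.
- nets.spot_in(camera, query): "box" ([left, top, width, height] as shares, 0 to 1, of the picture: columns of its width, rows of its height, round what is visible of it).
- nets.place_of(camera, query): "position" ([column, row] as shares, 0 to 1, of the picture: columns of its width, rows of its height: a listed point, or the origin of a listed thing).
The state is a dict: "clock": time; "q": joint angles; "qd": joint speeds; "joint_torque": joint torques, N m; "tool_pos": TCP position; "eef_rot": TCP orientation; "contact_force": force on the tool from outside, world axes, zero at the start; "moment": the same for the moment, N m; "opening": opening from 0.0 (shut) to 1.0 (fully open); "finger_force": force on a finger pad.
Only numpy, scipy, OpenCV 4.12 (cv2) and the standard library are available. Lean on these libraries where they do the work, as an engineer would, in place of code of your own. Each camera call takes 0.05 s, during which the arm holds its last target. There are 200 camera calls.

## Working session

There is one attempt and no reset: what is moved stays moved. The work goes in short steps, Python scripts to look and compute and a shell command to move; the robot and the scene stay as the last step left them, time stands still between calls to the robot, and variables do not carry over. Pictures are saved under pics/ and viewed, at most 10 in all, crops included, and the job is handed in when it is done.

```bash
mkdir -p pics; cat > h.py <<'E'
import numpy as np, cv2
from plant import r, eyes, nets
def px2w(cam,u,v,z=None,depth=None):
    c=eyes.camera_info(cam);K=np.array(c["K"]);T=np.linalg.inv(np.array(c["world_to_cam"]))
    d=T[:3,:3]@np.linalg.inv(K)@[u,v,1.];o=T[:3,3]
    return o+d*(depth if depth is not None else (z-o[2])/d[2])
E
python3 - <<'E'
from h import *
s=r.get_state();print({k:np.round(s[k],3) for k in("clock","tool_pos","eef_rot","contact_force","opening")})
for cam in("top","side"):
    im,d=eyes.snapshot(cam);cv2.imwrite(f"pics/{cam}0.png",im);np.save(f"{cam}d.npy",d)
    for q in("crossbar_mid","hook_foot","lift_stand","brown_tub","stop_block","paint_jar","masking_tape","spray_can"):
        for o in nets.place_of(cam,q)[:3]:
            u,v=np.array(o["position"])*[640,400]
            z={"crossbar_mid":.155,"hook_foot":.065}.get(q,0)
            print(cam,q,round(o["confidence"],2),round(u),round(v),np.round(px2w(cam,u,v,z),3))
E
```

```text
{'clock': np.float64(0.0), 'tool_pos': array([0.193, 0.594, 0.238]), 'eef_rot': array([ 0.157,  0.988, -0.001, -0.   ]), 'contact_force': array([ 0.464, -0.645,  0.176]), 'opening': np.float64(1.0)}
top crossbar_mid 0.6 379 247 [ 0.464 -0.263  0.155]
top lift_stand 0.63 370 191 [ 0.638 -0.25   0.   ]
top brown_tub 0.9 373 245 [ 0.466 -0.262  0.   ]
top stop_block 0.85 314 245 [ 0.462 -0.073  0.   ]
top stop_block 0.74 277 247 [0.455 0.045 0.   ]
top paint_jar 0.54 407 167 [ 0.719 -0.369  0.   ]
top masking_tape 0.83 223 243 [0.464 0.217 0.   ]
top spray_can 0.58 374 157 [ 0.751 -0.261  0.   ]
side crossbar_mid 0.77 246 239 [ 0.46  -0.252  0.155]
side hook_foot 0.73 251 274 [ 0.464 -0.268  0.065]
side brown_tub 0.9 249 292 [ 0.454 -0.263  0.   ]
side stop_block 0.67 259 230 [ 0.454 -0.048  0.   ]
side stop_block 0.65 267 206 [0.468 0.054 0.   ]
side paint_jar 0.8 361 329 [ 0.705 -0.37   0.   ]
side masking_tape 0.87 277 175 [0.484 0.205 0.   ]
side spray_can 0.6 382 288 [ 0.761 -0.253  0.   ]
```

```bash
python3 - <<'E'
from h import *
a=cv2.imread("pics/top0.png")[130:300,190:450];b=cv2.imread("pics/side0.png")[130:350,170:430]
cv2.imwrite("pics/c1.png",cv2.resize(a,None,fx=3,fy=3));cv2.imwrite("pics/c2.png",cv2.resize(b,None,fx=2.7,fy=2.7))
E
```

```text
(no output)
```

View pics/c1.png

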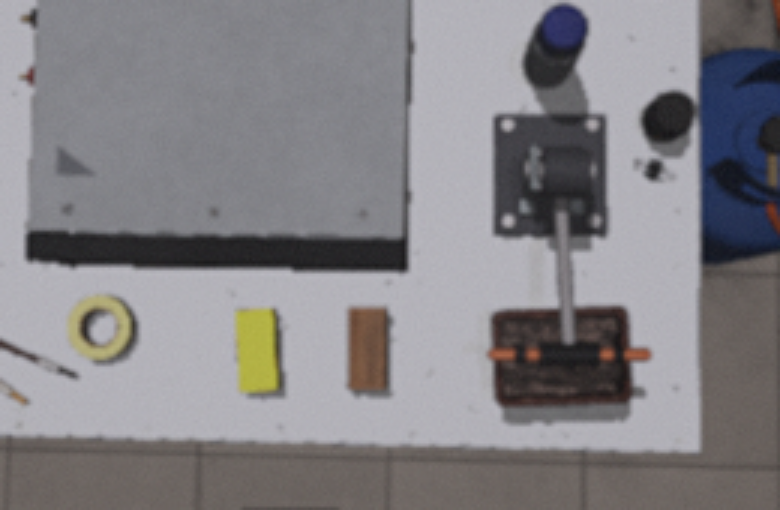

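View pics/c2.png

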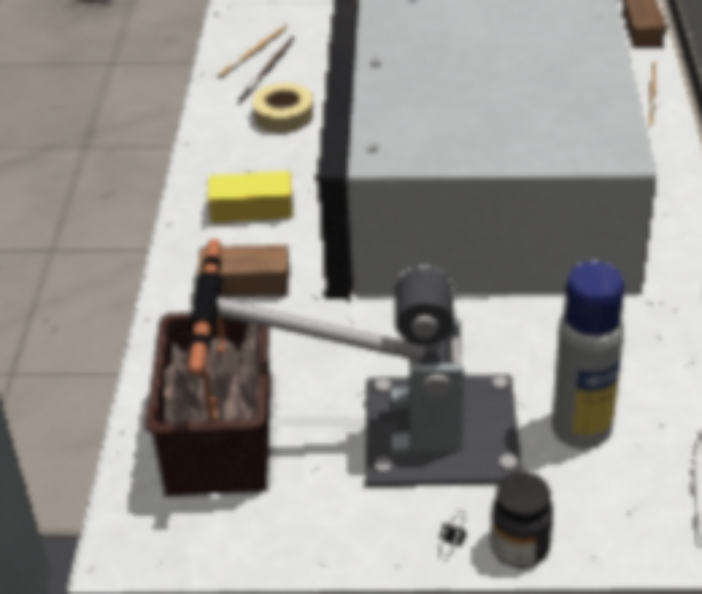

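The top crop shows two block-shaped things. The one at full-image px (313,246) is brown wood and is the nearer to the tub, and the one at (276,247) is yellow. The wooden one is the stop block. The roller is at (380,248), and a grey machine lies behind and to the left. I'll refine these with depth.

```bash
python3 - <<'E'
from h import *
d=np.load("topd.npy");im=cv2.imread("pics/top0.png");c=eyes.camera_info("top")
v,u=np.mgrid[:400,:640];K=np.array(c["K"]);T=np.linalg.inv(np.array(c["world_to_cam"]))
P=(np.stack([u,v,u*0+1],-1)@np.linalg.inv(K).T*d[...,None])@T[:3,:3].T+T[:3,3]
hsv=cv2.cvtColor(im,cv2.COLOR_BGR2HSV)
def st(n,m):
    p=P[m&(d>0)];
    if len(p): print(n,len(p),np.round(np.percentile(p,[3,50,97],axis=0),3).tolist())
B=lambda x0,x1,y0,y1,z0,z1:(P[...,0]>x0)&(P[...,0]<x1)&(P[...,1]>y0)&(P[...,1]<y1)&(P[...,2]>z0)&(P[...,2]<z1)
st("bar",B(.4,.52,-.36,-.15,.13,.2))
st("tub",B(.38,.54,-.36,-.15,.05,.1))
st("block",B(.38,.54,-.13,-.02,.02,.05))
for n,m in(("tub",B(.38,.54,-.36,-.15,.03,.1)),("block",B(.38,.54,-.13,-.02,.02,.05)),("bar",B(.4,.52,-.36,-.15,.13,.2))):
    print(n,cv2.minAreaRect((P[m][:,:2]*1000).astype(np.float32)))
st("machine",B(.4,1.2,-.15,.9,.06,.5))
st("plate",B(.55,.72,-.33,-.18,.004,.02)); st("cheeks+cw",B(.55,.72,-.33,-.18,.1,.3))
E
```

```text
bar 411 [[0.455, -0.327, 0.143], [0.465, -0.26, 0.161], [0.512, -0.193, 0.168]]
tub 971 [[0.413, -0.326, 0.052], [0.445, -0.263, 0.073], [0.504, -0.199, 0.09]]
block 351 [[0.421, -0.088, 0.03], [0.461, -0.07, 0.034], [0.5, -0.051, 0.039]]
tub ((458.2470703125, -262.4805603027344), (95.40196228027344, 135.31480407714844), 3.2396674156188965)
block ((480.3558654785156, -71.6274642944336), (47.28571701049805, 123.14537811279297), 83.79236602783203)
bar ((486.2094421386719, -260.6790466308594), (63.71895980834961, 148.7238311767578), 1.258952260017395)
machine 36362 [[0.425, -0.08, 0.126], [0.652, 0.46, 0.299], [0.832, 0.692, 0.375]]
plate 1055 [[0.583, -0.315, 0.005], [0.647, -0.247, 0.009], [0.709, -0.199, 0.016]]
cheeks+cw 447 [[0.559, -0.278, 0.104], [0.626, -0.256, 0.16], [0.655, -0.229, 0.173]]
```

```bash
python3 -m pendant '[{"claw":0,"dx":40,"dy":-40,"dz":20,"twist":0.1},{"claw":0,"dx":80,"dy":-80,"dz":40,"twist":0.2},{"claw":0,"dx":110,"dy":-120,"dz":60,"twist":0.31},{"claw":0,"dx":140,"dy":-160,"dz":70,"twist":0.31},{"claw":0,"dx":170,"dy":-195,"dz":70,"twist":0.31},{"claw":0,"dx":195,"dy":-235,"dz":70,"twist":0.31},{"claw":0,"dx":210,"dy":-280,"dz":70,"twist":0.31},{"claw":0,"dx":210,"dy":-325,"dz":70,"twist":0.31}]'
```

```text
clock: 1.7
tool_pos: [0.4052, 0.2755, 0.3088]
eef_rot: [0.004, 1.0, 0.001, 0.001]
contact_force: [0.3, -0.1, 0.3]
opening: 0.297
finger_force: 0.0
```

```bash
python3 -m pendant '[{"claw":0,"dy":-50},{"claw":0,"dy":-100},{"claw":0,"dy":-150},{"claw":0,"dy":-200},{"claw":0,"dy":-250},{"claw":0,"dy":-300},{"claw":0,"dy":-350},{"claw":0,"dy":-400}]'; python3 -m pendant '[{"claw":0,"dy":-45},{"claw":0,"dy":-90},{"claw":0,"dy":-130},{"claw":0,"dy":-130}]'
```

```text
validation failed for argument at $[0]...
validation failed for argument at $[0]...
```

```bash
python3 -m pendant '[{"claw":0,"dx":0,"dy":-50,"dz":0,"twist":0},{"claw":0,"dx":0,"dy":-100,"dz":0,"twist":0},{"claw":0,"dx":0,"dy":-150,"dz":0,"twist":0},{"claw":0,"dx":0,"dy":-200,"dz":0,"twist":0},{"claw":0,"dx":0,"dy":-250,"dz":0,"twist":0},{"claw":0,"dx":0,"dy":-300,"dz":0,"twist":0},{"claw":0,"dx":0,"dy":-350,"dz":0,"twist":0},{"claw":0,"dx":0,"dy":-400,"dz":0,"twist":0}]'; python3 -m pendant '[{"claw":0,"dx":0,"dy":-45,"dz":0,"twist":0},{"claw":0,"dx":0,"dy":-90,"dz":0,"twist":0},{"claw":0,"dx":0,"dy":-130,"dz":0,"twist":0},{"claw":0,"dx":0,"dy":-130,"dz":0,"twist":0}]'
```

```text
clock: 2.5
tool_pos: [0.4026, -0.1246, 0.3091]
eef_rot: [0.002, 1.0, -0.0, 0.001]
contact_force: [0.9, 0.1, -0.5]
opening: 0.004
finger_force: 0.0
clock: 2.9
tool_pos: [0.4017, -0.2588, 0.3086]
eef_rot: [0.007, 1.0, -0.002, 0.0]
contact_force: [-0.6, 0.6, -0.5]
opening: 0.004
finger_force: 0.0
```

```bash
python3 -m pendant '[{"claw":0,"dx":2,"dy":0,"dz":-40,"twist":0},{"claw":0,"dx":5,"dy":0,"dz":-80,"twist":0},{"claw":0,"dx":8,"dy":0,"dz":-120,"twist":0},{"claw":0,"dx":10,"dy":0,"dz":-150,"twist":0},{"claw":0,"dx":10,"dy":0,"dz":-164,"twist":0},{"claw":0,"dx":10,"dy":0,"dz":-164,"twist":0}]'; python3 - <<'E'
from h import *
im,d=eyes.snapshot("side");cv2.imwrite("pics/s1.png",cv2.resize(im[130:350,140:400],None,fx=2.7,fy=2.7))
E
```

```text
clock: 3.5
tool_pos: [0.412, -0.251, 0.1431]
eef_rot: [0.002, 1.0, 0.001, -0.002]
contact_force: [-0.1, 0.4, 0.3]
opening: -0.001
finger_force: 0.0
```

View pics/s1.png

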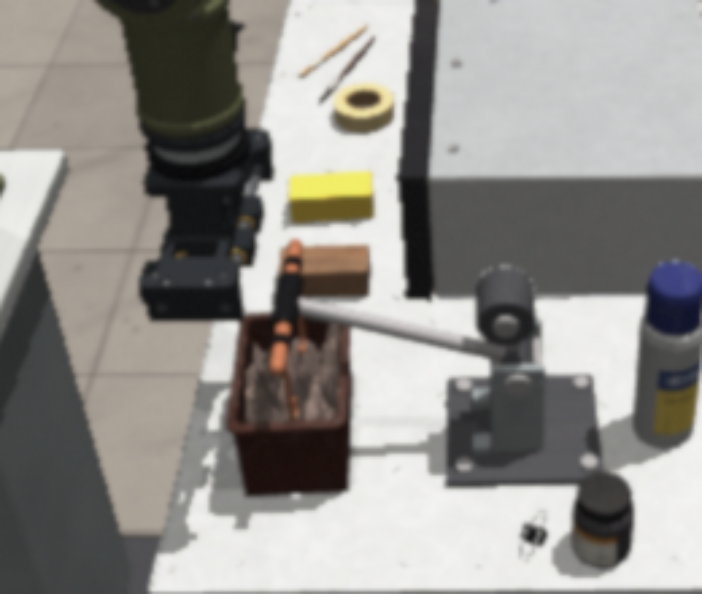

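Side view: the gripper body (190,290) hides the fingers and the roller is at (287,295). Nothing has been disturbed. Next I approach the roller gently until it touches.

```bash
python3 -m pendant '[{"claw":0,"dx":8,"dy":-4,"dz":0,"twist":0},{"claw":0,"dx":16,"dy":-4,"dz":0,"twist":0},{"claw":0,"dx":22,"dy":-4,"dz":0,"twist":0},{"claw":0,"dx":28,"dy":-4,"dz":0,"twist":0},{"claw":0,"dx":34,"dy":-4,"dz":2,"twist":0},{"claw":0,"dx":38,"dy":-4,"dz":6,"twist":0},{"claw":0,"dx":42,"dy":-4,"dz":10,"twist":0},{"claw":0,"dx":42,"dy":-4,"dz":10,"twist":0}]'; python3 - <<'E'
from h import *
im,d=eyes.snapshot("side");cv2.imwrite("pics/s2.png",cv2.resize(im[130:350,140:400],None,fx=2.7,fy=2.7))
print(nets.place_of("side","crossbar_mid")[:1],r.get_state()["tool_pos"])
E
```

```text
clock: 4.35
tool_pos: [0.456, -0.2565, 0.1554]
eef_rot: [0.002, 1.0, -0.0, 0.001]
contact_force: [-1.2, -0.0, -0.1]
opening: 0.005
finger_force: 0.9
[{'position': [0.3939, 0.5737], 'confidence': 0.93}] [ 0.45561634 -0.25646853  0.15502052]
```

View pics/s2.png

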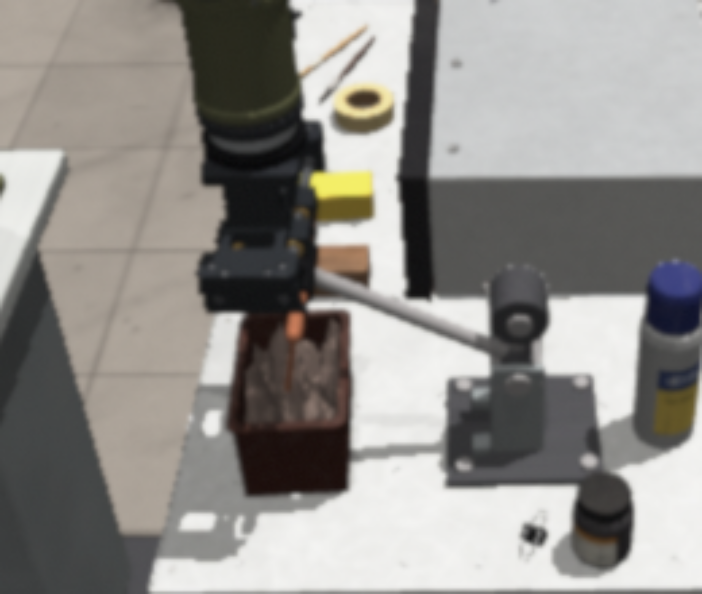

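The arm is already rising (bar hidden at about (300,265), arm steeper), with 1.2 N of force. I'll follow the arc.

```bash
python3 -m pendant '[{"claw":0,"dx":4,"dy":-3,"dz":10,"twist":0},{"claw":0,"dx":10,"dy":-3,"dz":20,"twist":0},{"claw":0,"dx":16,"dy":-3,"dz":28,"twist":0},{"claw":0,"dx":22,"dy":-3,"dz":36,"twist":0},{"claw":0,"dx":28,"dy":-3,"dz":43,"twist":0},{"claw":0,"dx":35,"dy":-3,"dz":50,"twist":0},{"claw":0,"dx":42,"dy":-3,"dz":56,"twist":0},{"claw":0,"dx":49,"dy":-3,"dz":62,"twist":0}]'; python3 - <<'E'
from h import *
im,d=eyes.snapshot("side");cv2.imwrite("pics/s3.png",cv2.resize(im[130:350,140:400],None,fx=2.7,fy=2.7))
E
```

```text
clock: 5.25
tool_pos: [0.5047, -0.2597, 0.2173]
eef_rot: [0.002, 1.0, -0.0, 0.0]
contact_force: [-1.3, 1.0, -0.2]
opening: 0.008
finger_force: 0.4
```

View pics/s3.png

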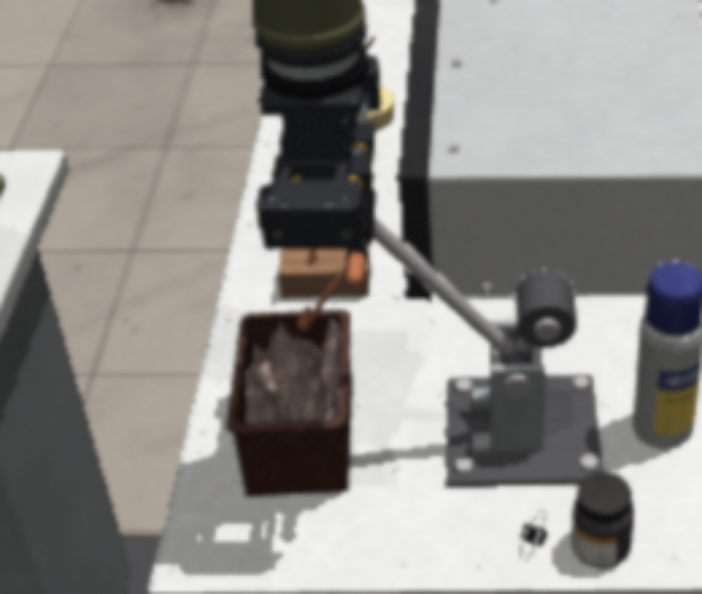

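The arm is at about 0.55 rad, the hooks are leaving the tub, and the tub hasn't moved. I'll push on past balance, then hold.

```bash
python3 -m pendant '[{"claw":0,"dx":8,"dy":0,"dz":6,"twist":0},{"claw":0,"dx":16,"dy":0,"dz":11,"twist":0},{"claw":0,"dx":24,"dy":0,"dz":16,"twist":0},{"claw":0,"dx":32,"dy":0,"dz":20,"twist":0},{"claw":0,"dx":40,"dy":0,"dz":24,"twist":0},{"claw":0,"dx":46,"dy":0,"dz":26,"twist":0},{"claw":0,"dx":46,"dy":0,"dz":26,"twist":0},{"claw":0,"dx":46,"dy":0,"dz":26,"twist":0}]'; python3 - <<'E'
from h import *
im,d=eyes.snapshot("side");cv2.imwrite("pics/s4.png",cv2.resize(im[130:350,140:400],None,fx=2.7,fy=2.7))
E
```

```text
clock: 6.1
tool_pos: [0.5496, -0.2596, 0.2425]
eef_rot: [0.002, 1.0, 0.0, -0.0]
contact_force: [-0.2, -0.4, -1.1]
opening: 0.0
finger_force: 0.0
```

View pics/s4.png

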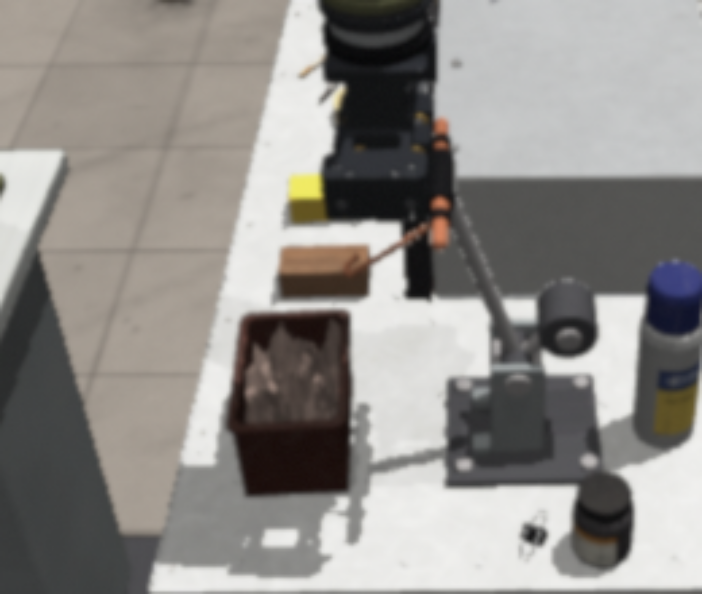

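The bar has swung away from the fingers (440,180), so it is past balance. Retreating in −x.

```bash
python3 -m pendant '[{"claw":0,"dx":-25,"dy":0,"dz":0,"twist":0},{"claw":0,"dx":-60,"dy":0,"dz":0,"twist":0},{"claw":0,"dx":-100,"dy":0,"dz":0,"twist":0},{"claw":0,"dx":-130,"dy":0,"dz":0,"twist":0},{"claw":0,"dx":-130,"dy":-40,"dz":0,"twist":0.15},{"claw":0,"dx":-130,"dy":-80,"dz":0,"twist":0.30},{"claw":0,"dx":-130,"dy":-115,"dz":0,"twist":0.45},{"claw":0,"dx":-130,"dy":-115,"dz":0,"twist":0.60}]'; python3 -m pendant '[{"claw":0.4,"dx":0,"dy":0,"dz":0,"twist":0.15},{"claw":0.4,"dx":0,"dy":0,"dz":0,"twist":0.30},{"claw":0.4,"dx":0,"dy":0,"dz":0,"twist":0.45},{"claw":0.4,"dx":10,"dy":0,"dz":0,"twist":0.60},{"claw":0.4,"dx":20,"dy":0,"dz":0,"twist":0.75},{"claw":0.4,"dx":30,"dy":0,"dz":0,"twist":0.9},{"claw":0.4,"dx":40,"dy":0,"dz":0,"twist":0.97},{"claw":0.4,"dx":40,"dy":0,"dz":0,"twist":0.97}]'; python3 - <<'E'
from h import *
im,d=eyes.snapshot("side");cv2.imwrite("pics/s5.png",cv2.resize(im[100:370,140:460],None,fx=2.2,fy=2.2))
for c,z in(("side",0),("top",0)):
    if c=="top": eyes.snapshot(c)
    for o in nets.place_of(c,"brown_tub")[:2]: print(c,o["confidence"],px2w(c,*np.array(o["position"])*[640,400],z))
E
```

```text
clock: 6.95
tool_pos: [0.4175, -0.3809, 0.2423]
eef_rot: [-0.292, 0.956, -0.002, -0.001]
contact_force: [-0.9, 0.2, -1.2]
opening: 0.008
finger_force: 0.0
clock: 7.75
tool_pos: [0.4552, -0.3418, 0.2218]
eef_rot: [-0.694, 0.72, -0.011, -0.009]
contact_force: [0.2, 0.2, 0.3]
opening: 0.399
finger_force: 0.0
side 0.64 [ 0.45946264 -0.26404211  0.        ]
top 0.95 [ 0.45886474 -0.25881299  0.        ]
```

View pics/s5.png

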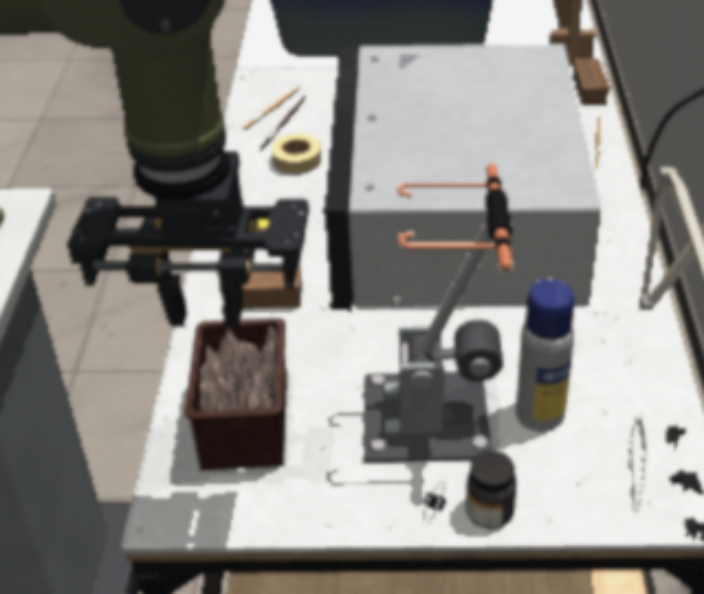

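The arm is raised on its stop (bar at (497,215), hooks level). The tub is still in place. I'll check whether the tool has settled.

```bash
python3 -m pendant '[{"claw":0.4,"dx":0,"dy":0,"dz":0,"twist":0},{"claw":0.4,"dx":0,"dy":0,"dz":0,"twist":0},{"claw":0.4,"dx":0,"dy":0,"dz":0,"twist":0}]'; python3 -c "
from h import *
print(np.round(r.get_state()['q'],2))"
```

```text
clock: 8.25
tool_pos: [0.4563, -0.3443, 0.2252]
eef_rot: [-0.692, 0.722, -0.014, -0.009]
contact_force: [0.3, -0.0, 0.3]
opening: 0.402
finger_force: 0.0
[ 1.23  1.04 -1.47  1.74  1.09  1.41  2.65]
```

Joints 3 and 7 are at their limits, so I'll turn the other way round.

```bash
python3 -m pendant '[{"claw":0.4,"dx":-5,"dy":0,"dz":0,"twist":-0.15},{"claw":0.4,"dx":-10,"dy":0,"dz":5,"twist":-0.3},{"claw":0.4,"dx":-15,"dy":0,"dz":10,"twist":-0.45},{"claw":0.4,"dx":-20,"dy":0,"dz":10,"twist":-0.6},{"claw":0.4,"dx":-20,"dy":0,"dz":10,"twist":-0.75},{"claw":0.4,"dx":-20,"dy":0,"dz":10,"twist":-0.9},{"claw":0.4,"dx":-20,"dy":0,"dz":10,"twist":-1.05},{"claw":0.4,"dx":-20,"dy":0,"dz":10,"twist":-1.2}]'
python3 -m pendant '[{"claw":0.4,"dx":0,"dy":0,"dz":0,"twist":-0.15},{"claw":0.4,"dx":0,"dy":0,"dz":0,"twist":-0.3},{"claw":0.4,"dx":0,"dy":0,"dz":0,"twist":-0.45},{"claw":0.4,"dx":0,"dy":0,"dz":0,"twist":-0.6},{"claw":0.4,"dx":0,"dy":0,"dz":0,"twist":-0.75},{"claw":0.4,"dx":0,"dy":0,"dz":0,"twist":-0.9},{"claw":0.4,"dx":0,"dy":0,"dz":0,"twist":-1.0},{"claw":0.4,"dx":0,"dy":0,"dz":0,"twist":-1.0}]'; python3 -c "
from h import *
print(np.round(r.get_state()['q'],2))"
```

```text
clock: 9.05
tool_pos: [0.4362, -0.344, 0.2349]
eef_rot: [-0.161, 0.987, -0.007, -0.015]
contact_force: [-1.2, 0.0, -0.7]
opening: 0.398
finger_force: 0.0
clock: 9.85
tool_pos: [0.4363, -0.3441, 0.2351]
eef_rot: [0.329, 0.944, 0.001, -0.016]
contact_force: [-0.4, 0.7, -0.1]
opening: 0.398
finger_force: 0.0
[ 1.15  0.81 -1.05  1.73  0.76  1.12  0.74]
```

```bash
python3 -m pendant '[{"claw":0.4,"dx":4,"dy":-4,"dz":0,"twist":-0.15},{"claw":0.4,"dx":8,"dy":-8,"dz":0,"twist":-0.3},{"claw":0.4,"dx":12,"dy":-12,"dz":0,"twist":-0.45},{"claw":0.4,"dx":16,"dy":-16,"dz":0,"twist":-0.6},{"claw":0.4,"dx":20,"dy":-18,"dz":0,"twist":-0.75},{"claw":0.4,"dx":22,"dy":-18,"dz":0,"twist":-0.9},{"claw":0.4,"dx":22,"dy":-18,"dz":0,"twist":-0.9},{"claw":0.4,"dx":22,"dy":-18,"dz":0,"twist":-0.9}]'; python3 -c "
from h import *
print(np.round(r.get_state()['q'],2))"
```

```text
clock: 10.65
tool_pos: [0.4582, -0.3617, 0.2347]
eef_rot: [0.705, 0.709, 0.009, -0.014]
contact_force: [-1.2, -0.1, -0.4]
opening: 0.402
finger_force: 0.0
[ 1.05  0.76 -0.83  1.65  0.6   1.03  0.04]
```

```bash
python3 -m pendant '[{"claw":0.4,"dx":0,"dy":0,"dz":-35,"twist":0},{"claw":0.4,"dx":0,"dy":0,"dz":-75,"twist":0},{"claw":0.4,"dx":0,"dy":0,"dz":-115,"twist":0},{"claw":0.4,"dx":0,"dy":0,"dz":-150,"twist":0},{"claw":0.4,"dx":0,"dy":0,"dz":-175,"twist":0},{"claw":0.4,"dx":0,"dy":0,"dz":-188,"twist":0},{"claw":0.4,"dx":0,"dy":0,"dz":-188,"twist":0}]'; python3 -m pendant '[{"claw":0.4,"dx":0,"dy":6,"dz":0,"twist":0},{"claw":0.4,"dx":0,"dy":12,"dz":0,"twist":0},{"claw":0.4,"dx":0,"dy":18,"dz":0,"twist":0},{"claw":0.4,"dx":0,"dy":24,"dz":0,"twist":0},{"claw":0.4,"dx":0,"dy":30,"dz":0,"twist":0},{"claw":0.4,"dx":0,"dy":36,"dz":0,"twist":0},{"claw":0.4,"dx":0,"dy":42,"dz":0,"twist":0},{"claw":0.4,"dx":0,"dy":42,"dz":0,"twist":0}]'; python3 - <<'E'
from h import *
im,d=eyes.snapshot("side");cv2.imwrite("pics/s6.png",cv2.resize(im[100:370,140:460],None,fx=2.2,fy=2.2))
E
```

```text
clock: 11.35
tool_pos: [0.4574, -0.3613, 0.0452]
eef_rot: [0.706, 0.708, 0.009, -0.015]
contact_force: [-0.2, 0.2, 1.0]
opening: 0.398
finger_force: 0.0
clock: 12.15
tool_pos: [0.4587, -0.3189, 0.0469]
eef_rot: [0.707, 0.707, 0.009, -0.014]
contact_force: [-0.0, -1.5, 1.1]
opening: 0.403
finger_force: 0.6
```

View pics/s6.png

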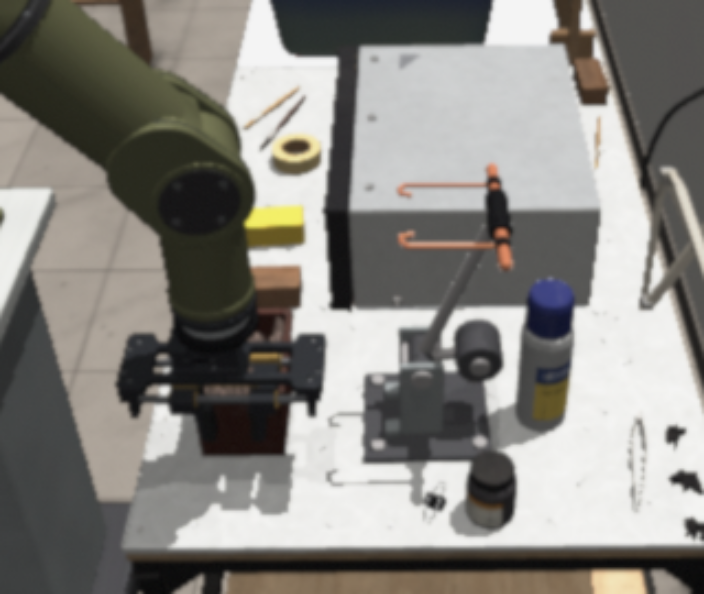

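Both fingers are touching the tub's end (1.5 N). I'll push slowly toward the block.

```bash
python3 -m pendant '[{"claw":0.4,"dx":0,"dy":5,"dz":0,"twist":0},{"claw":0.4,"dx":0,"dy":10,"dz":0,"twist":0},{"claw":0.4,"dx":0,"dy":15,"dz":0,"twist":0},{"claw":0.4,"dx":0,"dy":20,"dz":0,"twist":0},{"claw":0.4,"dx":0,"dy":25,"dz":0,"twist":0},{"claw":0.4,"dx":0,"dy":30,"dz":0,"twist":0},{"claw":0.4,"dx":0,"dy":35,"dz":0,"twist":0},{"claw":0.4,"dx":0,"dy":40,"dz":0,"twist":0}]'; python3 -m pendant '[{"claw":0.4,"dx":0,"dy":5,"dz":0,"twist":0},{"claw":0.4,"dx":0,"dy":10,"dz":0,"twist":0},{"claw":0.4,"dx":0,"dy":15,"dz":0,"twist":0},{"claw":0.4,"dx":0,"dy":20,"dz":0,"twist":0},{"claw":0.4,"dx":0,"dy":25,"dz":0,"twist":0},{"claw":0.4,"dx":0,"dy":30,"dz":0,"twist":0},{"claw":0.4,"dx":0,"dy":35,"dz":0,"twist":0},{"claw":0.4,"dx":0,"dy":39,"dz":0,"twist":0}]'; python3 - <<'E'
from h import *
im,d=eyes.snapshot("side");cv2.imwrite("pics/s7.png",cv2.resize(im[180:330,170:330],None,fx=4,fy=4))
im,d=eyes.snapshot("top");cv2.imwrite("pics/t7.png",cv2.resize(im[190:300,250:420],None,fx=4,fy=4))
for o in nets.place_of("top","brown_tub")[:2]: print(o["confidence"],px2w("top",*np.array(o["position"])*[640,400],0))
E
```

```text
clock: 13.0
tool_pos: [0.4581, -0.2794, 0.0466]
eef_rot: [0.707, 0.707, 0.009, -0.014]
contact_force: [-0.3, -3.7, 2.1]
opening: 0.398
finger_force: 1.7
clock: 13.8
tool_pos: [0.4582, -0.2403, 0.0466]
eef_rot: [0.707, 0.707, 0.009, -0.014]
contact_force: [-0.2, -3.7, 1.1]
opening: 0.398
finger_force: 1.5
0.98 [ 0.46609167 -0.15864328  0.        ]
```

View pics/t7.png

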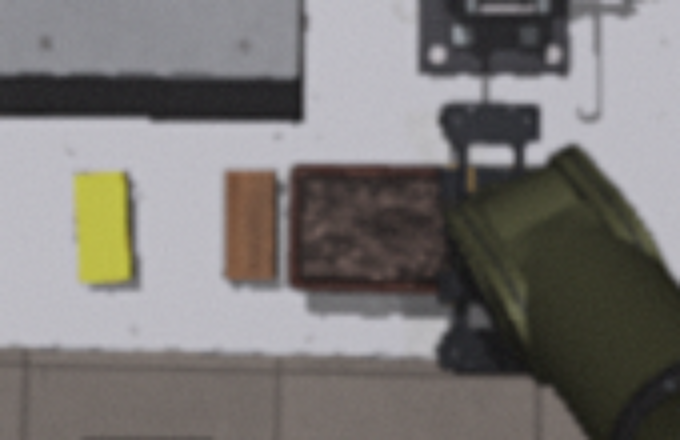

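Top view: the tub is square to the block. The block's face is at px 275 and the tub rim at px 291, leaving a gap of about 12–15 mm. Closing it in small steps.

```bash
python3 -m pendant '[{"claw":0.4,"dx":0,"dy":2,"dz":0,"twist":0},{"claw":0.4,"dx":0,"dy":4,"dz":0,"twist":0},{"claw":0.4,"dx":0,"dy":6,"dz":0,"twist":0},{"claw":0.4,"dx":0,"dy":8,"dz":0,"twist":0},{"claw":0.4,"dx":0,"dy":9,"dz":0,"twist":0},{"claw":0.4,"dx":0,"dy":10,"dz":0,"twist":0}]'; python3 -m pendant '[{"claw":0.4,"dx":0,"dy":1,"dz":0,"twist":0},{"claw":0.4,"dx":0,"dy":2,"dz":0,"twist":0},{"claw":0.4,"dx":0,"dy":2,"dz":0,"twist":0}]';python3 -m pendant '[{"claw":0.4,"dx":0,"dy":1,"dz":0,"twist":0},{"claw":0.4,"dx":0,"dy":2,"dz":0,"twist":0},{"claw":0.4,"dx":0,"dy":2,"dz":0,"twist":0}]'; python3 - <<'E'
from h import *
d=eyes.snapshot("top")
for o in nets.place_of("top","brown_tub")[:2]: print(o["confidence"],px2w("top",*np.array(o["position"])*[640,400],0))
E
```

```text
clock: 14.55
tool_pos: [0.4582, -0.2307, 0.0466]
eef_rot: [0.707, 0.707, 0.009, -0.014]
contact_force: [-0.7, -1.7, -0.8]
opening: 0.397
finger_force: 0.9
clock: 14.85
tool_pos: [0.4582, -0.2286, 0.0466]
eef_rot: [0.707, 0.707, 0.009, -0.014]
contact_force: [-0.2, -1.3, 0.1]
opening: 0.401
finger_force: 0.5
clock: 15.15
tool_pos: [0.4582, -0.2267, 0.0467]
eef_rot: [0.707, 0.707, 0.009, -0.014]
contact_force: [-0.4, -2.0, -1.8]
opening: 0.399
finger_force: 0.6
0.65 [ 0.46289501 -0.15666554  0.        ]
```

```bash
python3 -m pendant '[{"claw":0.4,"dx":0,"dy":1,"dz":0,"twist":0},{"claw":0.4,"dx":0,"dy":2,"dz":0,"twist":0},{"claw":0.4,"dx":0,"dy":2,"dz":0,"twist":0}]';python3 -m pendant '[{"claw":0.4,"dx":0,"dy":1,"dz":0,"twist":0},{"claw":0.4,"dx":0,"dy":1.5,"dz":0,"twist":0},{"claw":0.4,"dx":0,"dy":1.5,"dz":0,"twist":0}]'
```

```text
clock: 15.55
tool_pos: [0.4583, -0.2247, 0.0467]
eef_rot: [0.707, 0.707, 0.009, -0.014]
contact_force: [0.1, -0.6, -0.7]
opening: 0.401
finger_force: 0.7
clock: 15.85
tool_pos: [0.4583, -0.2244, 0.0467]
eef_rot: [0.707, 0.707, 0.008, -0.013]
contact_force: [0.1, -4.8, -1.6]
opening: 0.399
finger_force: 2.5
```

The force is up and the tool has stalled, so the tub is against the block. Backing off, then up.

```bash
python3 -m pendant '[{"claw":0.4,"dx":0,"dy":0,"dz":0,"twist":0},{"claw":0.4,"dx":0,"dy":-10,"dz":0,"twist":0},{"claw":0.4,"dx":0,"dy":-40,"dz":0,"twist":0},{"claw":0.4,"dx":0,"dy":-80,"dz":0,"twist":0},{"claw":0.4,"dx":0,"dy":-110,"dz":10,"twist":0},{"claw":0.4,"dx":-10,"dy":-120,"dz":40,"twist":0},{"claw":0.4,"dx":-20,"dy":-120,"dz":60,"twist":0},{"claw":0.4,"dx":-20,"dy":-120,"dz":60,"twist":0}]'; python3 - <<'E'
from h import *
im,d=eyes.snapshot("top");a=cv2.resize(im[130:300,250:430],None,fx=3.2,fy=3.2)
cv2.imwrite("pics/t8.png",a)
for q in("brown_tub","stop_block"):
  for o in nets.place_of("top",q)[:2]: print(q,o["confidence"],px2w("top",*np.array(o["position"])*[640,400],0))
E
```

```text
clock: 16.65
tool_pos: [0.4382, -0.3439, 0.1087]
eef_rot: [0.708, 0.706, 0.01, -0.013]
contact_force: [0.2, 0.8, -0.4]
opening: 0.401
finger_force: 0.0
brown_tub 0.71 [ 0.46903645 -0.14905782  0.        ]
stop_block 0.61 [0.45035057 0.05564252 0.        ]
stop_block 0.57 [ 0.46797666 -0.0601264   0.        ]
```

View pics/t8.png

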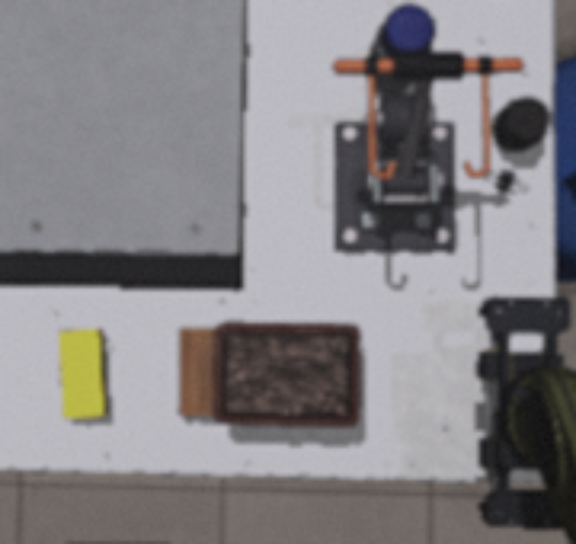

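The tub's rim overlaps the block at (217,374) and sits square to it. The arm is raised and the robot is clear. Handing in.

```bash
python3 -c "
from plant import r
print(r.finish_job())"
```

```text
the job is handed in; nothing more can be done
None
```

The job is handed in with no verdict returned: the lifter arm stands raised by itself, the tub rests square against the wooden stop block, the robot is clear, and it took about 17 of the 51 seconds.

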